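# Ease the muddler out of the caddy

## Robot

A 7-joint arm with a two-finger parallel gripper is mounted at the origin on the work surface. World frame = base frame: x ahead of the robot, y to its left, z up, the work surface at z = 0. Lengths are in m, angles in rad, forces in N, time in s.
With the tool pointing down it reaches from about 0.425 to 0.925 m from the base axis. Payload 6.8 kg.
Tool frame: the origin (TCP) lies at the very end of the fingers, on their centre line; the grasp point (between the pads) lies 19 mm behind it; z points along the fingers, y is the line along which they close (so a half turn about z gives the same grasp; the last joint's range is limited). The gripper opens to 85 mm and grips with 20 to 120 N. Pads are 22 mm wide; open, the fingers measure 114 mm over their backs; the gripper's body (76 mm by 85 mm) begins 54 mm behind the grasp point. The pads swing forward as they close: fully open they stand 13 mm farther back than shut.
Start: joints at [-1.307, 0.477, 0.022, 1.555, -0.011, 1.109, -0.083], TCP at [0.245, 0.629, 0.208] pointing down, gripper open.
Joint ranges: [-2.96, 2.96], [-0.34, 2.1], [-1.41, 1.46], [0.24, 2.44], [-1.37, 4.51], [0.17, 1.92], [-2.96, 2.96]. Speed limits (rad/s): [2.39, 2.39, 3.14, 3.14, 3.14, 3.14, 3.14].

## Interface

Orientations are given as a unit quaternion [w, x, y, z].
In Python, from station import bot gives the robot as it stands.
- The arm moves only by the tool jog_arm, never from a script. Its argument "motion" is a list of rows, each a list of 7 numbers: the turn, a rotation vector about the tool's x, y, z in rad, then the shift along the tool's x, y, z in mm, then the finger opening in mm, from 0 to 85.4. A call has 1 to 10 rows; each row is the pose to reach, as a shift and turn from the pose commanded when the call began, along the tool's axes at that moment; what a row does not reach only later rows make up. A row lasts 1/8 s, in which the tool goes at most 62.5 mm and 10.7 degrees, less where a joint would pass 70% of its speed; a pose out of reach is approached as far as the arm can. A call with a gripper value outside its range is refused whole. The fingers move at their own pace and stop on an object; "grip_force" is the grip in N (left out, the last holds). Time passes only in rows, so rows that repeat a pose let the fingers close. It gives the time, the measured TCP pose, the force, the opening and the grip force at its end, in the units of the state.
- bot.get_obs(): the state, without advancing time (a new reading comes with each control period).
- bot.read_camera(name): name is "scene" or "top" or "wrist"; returns a dict with "pixels" (420x560x3 uint8, red, green, blue), "camera_matrix" (3x3 intrinsics, pixels), "T" (4x4, takes a point from camera to world coordinates); the wrist camera has in their place "tool_from_camera" (4x4, takes a point from camera to tool coordinates, whose origin is the TCP and whose axes are the flange's). Camera axes: x right, y down, z forward; pixel columns grow to the right and rows downward; lengths in m; the calibration is good to about 2 mm. The wrist camera is an equidistant fisheye: a pixel r from the principal point sees the ray r / f radians off the axis. A picture is of the moment at which its call begins: read the wrist's pose just before it. There is no depth.
- bot.hand_in(): hands the job in; it is judged then, once.
Trained networks look in a picture, given as the dict that the camera call returned (one of the last four; its "shot" number tells which), for a name from the list of things; names that differ only in an ending like _2 or _b are one class to them, and where a whole thing is asked for, a point or a joint stands for the part that bears it (a point fixed in the world has none). Each returns a list of dicts, best first, with "score" (0 to 1); they miss things now and then, are a little off and sometimes report something else, mostly with a low value. They report only what shows in the picture. A call takes as long as a camera call. They do not tell look-alikes from the thing itself.
- bot.spot_in(thing, picture): "xy" ([column, row] in pixels, amid what is visible of it).
- bot.tip_of(thing, picture): "xy" ([column, row] in pixels: a listed point, or the origin of a listed thing).
The state is a dict: "t": time; "q": joint angles; "joint_vel": joint speeds; "joint_torque": joint torques, N m; "eef_pos": TCP position; "tool_rot": TCP orientation; "contact_force": force on the tool from outside, world axes, zero at the start; "torque": the same for the moment, N m; "gripper_width": opening from 0.0 (shut) to 1.0 (fully open); "grasp_force": force on a finger pad.
Only numpy, scipy, OpenCV 4.12 (cv2) and the standard library are available. Lean on these libraries where they do the work, as an engineer would, in place of code of your own. Each camera call takes 0.05 s, during which the arm holds its last target. There are 200 camera calls.

## Task

The long wooden muddler lies inside the low wooden caddy, and the opening in the caddy's top is shorter than the muddler: grip it through the opening, tilt it so that one end comes out first, and draw it out without forcing it against the caddy. Finish still gripping it in the air over the caddy, held still, with every part of it a good 5 cm above the caddy's top and touching nothing but the gripper. Leave everything else on the counter where it stands.

Things in the scene. Friction and masses are not known exactly. Their poses are not given: they have to be found in the camera images.
- caddy: Low pale-wood box screwed to the counter (it cannot move), 356 long (its own y) x 156 wide (its own x) x 68 high. Origin: centre of its underside, on the counter; z up. Floor 8 thick (inner floor at z = 8), walls 8 thick, inside 340 x 140 and 54 high. Its top is a fixed 6 thick board (z = 62 to 68) with one central rectangular opening 184 long (y from -92 to +92) x 120 wide (x from -60 to +60); the board roofs over the last 78 of the inside at each end.
- caddy_mouth (a point): Centre of the opening, level with the upper face of the caddy's top, 68 above the counter; axes as the caddy's.
- muddler: Dark wooden muddler, 240 long (its own y, ends at +-120), 28 wide (x) and 28 high (z), about 0.15 kg. A square bar with its last 50 at +y a round foot of 28 diameter after a short narrow neck, and a thin steel band near the -y end. It lies flat on the caddy's inner floor, roughly along the caddy's long axis (within 7 degrees), its middle under the opening, both ends usually hidden under the roofed ends. Origin: centre of its underside; z up.
- muddler_mid (a point): Middle of the muddler, on its axis (14 above its underside); axes as the muddler's: y along it.
- muddler_foot (a point): Centre of the end face of the round foot, on the axis, 120 from the middle along +y.
- muddler_head (a point): Centre of the other end face, on the axis, 120 from the middle along -y.
- kettle: Bystander: glass kettle, 164 diameter, 200 high, black handle reaching 130 from its axis. Origin: centre of its underside.
- mug_tree: Bystander: wooden mug tree 335 high with three white mugs, about 150 radius overall. Origin: centre of its underside.
- trivet: Bystander: red silicone trivet, 170 diameter, 8 thick, the spare mug standing on it. Origin: centre of its underside.
- spare_mug: Bystander: white mug, 80 diameter, 88 high, on the trivet. Origin: centre of its underside.
- canister: Bystander: aluminium canister, 80 diameter, 120 high. Origin: centre of its underside.
- sugar_jar: Bystander: glass jar with steel cap, 68 diameter, 100 high. Origin: centre of its underside.
- tea_tray: Bystander: small open wooden tray with compartments, 120 x 170 x 50 high. Origin: centre of its underside.
Not all that is in view belongs to the job. There is more than one size of the muddler; the one meant has the size given above.

How it is judged:
On the way:
1. the muddler is tilted through the opening, one end above the caddy's top while the other is still inside (((height (world z) of muddler_foot above 0.09 m and height (world z) of muddler_head below 0.062 m) or (height (world z) of muddler_head above 0.09 m and height (world z) of muddler_foot below 0.062 m))), for 0.1 s.
At the end, for the whole second after the job is handed in: The gripper still holds the muddler at rest in the air over the caddy (its middle within 16 cm of the opening centre, seen from above), both end centres at least 115 mm above the counter (about 5 cm above the caddy), and it touches neither the caddy nor any bystander (height (world z) of each of muddler_foot, muddler_head above 0.115 m and horizontal distance between muddler_mid and caddy_mouth below 0.16 m and contact force between muddler and the fingers above 1 N and linear speed of muddler below 0.03 m/s and angular speed of muddler below 0.2 rad/s and contact force between muddler and caddy below 0.1 N and contact force between muddler and kettle below 0.1 N and contact force between muddler and mug_tree below 0.1 N and contact force between muddler and spare_mug below 0.1 N and contact force between muddler and canister below 0.1 N and contact force between muddler and sugar_jar below 0.1 N and contact force between muddler and tea_tray below 0.1 N and contact force between muddler and trivet below 0.1 N); the arm keeps its last pose, push and grip.
It fails at once if the muddler is forced against the caddy with more than 60 N (contact force between muddler and caddy above 60 N).
It fails at once if a bystander is moved by more than 3 cm (distance of any of kettle, mug_tree, spare_mug, canister, sugar_jar, tea_tray, trivet from where it was at the start of the episode above 0.03 m).
It also fails if it takes over 45 s, if anything falls off the work surface, if the arm or the gripper's body presses on something with over 40 N, if the wrist force passes 120 N, or if a joint passes its speed limit or range.

## Working session

There is one attempt and no reset: what is moved stays moved. The work goes in short steps, Python scripts to look and compute and a tool call to move; the robot and the scene stay as the last step left them, time stands still between calls to the robot, and variables do not carry over. Pictures are saved under pics/ and viewed, at most 10 in all, crops included, and the job is handed in when it is done.

Besides the shell and the picture viewer there is one more tool, called after "Emit:" as name([rows], argument=value, ...), one row to a line, values as JSON. jog_arm: Moves the arm, as the interface text tells. Its arguments: {"type":"object","properties":{"motion":{"type":"array"},"grip_force":{"type":"number"}},"required":["motion"]}

```bash
mkdir -p pics
cat > h.py <<'E'
import numpy as np, cv2
from station import bot
def ray(p,xy):
    K=p["camera_matrix"];d=np.array([(xy[0]-K[0][2])/K[0][0],(xy[1]-K[1][2])/K[1][1],1.])
    T=np.array(p["T"]);return T[:3,3],T[:3,:3]@(d/np.linalg.norm(d))
def tri(a,b):
    (o1,d1),(o2,d2)=a,b
    A=np.stack([d1,-d2],1);s=np.linalg.lstsq(A,o2-o1,rcond=None)[0]
    p,q=o1+s[0]*d1,o2+s[1]*d2
    return (p+q)/2,np.linalg.norm(p-q)
def onz(a,z): return a[0]+a[1]*(z-a[0][2])/a[1][2]
def save(n,im): cv2.imwrite("pics/"+n,im[:,:,::-1])
E
python3 - <<'E'
from h import *
P={n:bot.read_camera(n) for n in("scene","top")}
save("both.png",cv2.resize(np.vstack([P["top"]["pixels"],P["scene"]["pixels"]]),None,fx=.714,fy=.714))
save("top.png",P["top"]["pixels"])
save("scene.png",P["scene"]["pixels"])
for n in P:print(n,np.round(P[n]["T"],3).tolist(),P[n]["camera_matrix"][0])
zs=dict(caddy_mouth=.068,muddler_mid=.022,muddler_foot=.022,muddler_head=.022,caddy=0)
for t in zs:
    R={}
    for n in P:
        r=bot.tip_of(t,P[n])[:3]
        for k in r: print(t,n,np.round(k["xy"],1),round(k["score"],2),np.round(onz(ray(P[n],k["xy"]),zs[t]),3))
        if r:R[n]=ray(P[n],r[0]["xy"])
    if len(R)==2:print("  tri",tri(R["scene"],R["top"]))
for t in("muddler",):
    for n in P:print(t,n,[(np.round(k["xy"]),round(k["score"],2)) for k in bot.spot_in(t,P[n])])
for t in("kettle","mug_tree","trivet","canister","sugar_jar","tea_tray"):
    r=bot.tip_of(t,P["top"])
    if r:print(t,np.round(onz(ray(P["top"],r[0]["xy"]),0),3),r[0]["score"])
E
```

```text
scene [[0.404, 0.595, -0.695, 1.397], [0.915, -0.253, 0.314, -0.378], [0.011, -0.763, -0.646, 0.817], [0.0, 0.0, 0.0, 1.0]] [399.98617087   0.         280.91795985]
top [[-0.023, -0.989, 0.143, 0.355], [-1.0, 0.02, -0.021, 0.009], [0.017, -0.143, -0.99, 1.412], [0.0, 0.0, 0.0, 1.0]] [445.48362565   0.         275.64201738]
caddy_mouth scene [247.2 193.4] 0.7 [ 0.482 -0.078  0.068]
caddy_mouth top [297.5 229.5] 0.76 [ 0.487 -0.084  0.068]
  tri (array([ 0.48716428, -0.08149922,  0.07284063]), np.float64(0.004154606512281563))
muddler_mid scene [239.8 275.9] 0.67 [ 0.742 -0.195  0.022]
muddler_mid scene [247.5 205.8] 0.61 [ 0.485 -0.08   0.022]
muddler_mid top [301.5 232.8] 0.74 [ 0.481 -0.099  0.022]
muddler_mid top [330.3 153.8] 0.73 [ 0.734 -0.2    0.022]
  tri (array([ 0.50565877, -0.12524776, -0.26596238]), np.float64(0.0076312436035833224))
muddler_foot scene [223.4 259. ] 0.95 [ 0.669 -0.216  0.022]
muddler_foot scene [282.5 202.1] 0.89 [0.511 0.027 0.022]
muddler_foot scene [203.4 207.1] 0.65 [ 0.438 -0.207  0.022]
muddler_foot top [266.  220.1] 0.83 [0.523 0.011 0.022]
muddler
[... 332 characters left out ...]
([ 0.49258805, -0.16074764, -0.36270194]), np.float64(0.22692558298952997))
caddy scene [242.6 211.2] 0.82 [ 0.479 -0.095  0.   ]
caddy scene [201.5 207. ] 0.58 [ 0.408 -0.208  0.   ]
caddy top [298.1 236.9] 0.77 [ 0.47 -0.09  0.  ]
  tri (array([ 0.47027846, -0.09121439, -0.00773821]), np.float64(0.0020863688011481807))
muddler scene [(array([240., 204.]), 0.63), (array([240., 277.]), 0.61), (array([407., 202.]), 0.28)]
muddler top [(array([328., 148.]), 0.8), (array([296., 231.]), 0.77)]
kettle [ 0.358 -0.459  0.   ] 0.86
mug_tree [ 0.647 -0.485  0.   ] 0.86
trivet [0.765 0.043 0.   ] 0.88
canister [0.372 0.419 0.   ] 0.55
sugar_jar [0.482 0.417 0.   ] 0.85
tea_tray [0.649 0.374 0.   ] 0.7
```

View pics/top.png

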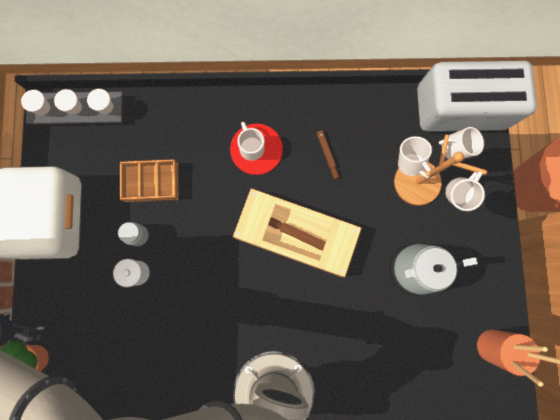

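View pics/scene.png

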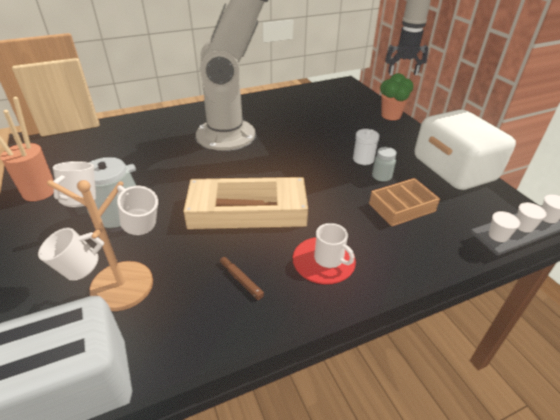

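Two candidates: top (298,232), inside the caddy, and top (328,153), loose on the counter and shorter. The one in the caddy fits the description. I'll confirm it in an enlarged crop.

Run:
```python
from h import *
p=bot.read_camera("top")
im=p["pixels"]
save("crop.png",cv2.resize(im[110:290,220:370],None,fx=3.3,fy=3.3,interpolation=cv2.INTER_CUBIC))
# caddy top corners by colour
hsv=cv2.cvtColor(im,cv2.COLOR_RGB2HSV)
m=((im[:,:,0]>150)&(im[:,:,2]<190)&(hsv[:,:,1]>40)&(hsv[:,:,0]>12)&(hsv[:,:,0]<35)).astype(np.uint8)
m[:180]=0;m[290:]=0;m[:,:225]=0;m[:,370:]=0
c=max(cv2.findContours(m,cv2.RETR_EXTERNAL,cv2.CHAIN_APPROX_NONE)[0],key=cv2.contourArea)
W=np.array([onz(ray(p,k[0]),.068)[:2] for k in c])
r=cv2.minAreaRect((W*1000).astype(np.float32));print("caddy",r, cv2.boxPoints(r))
# dark muddler pixels within the caddy
g=(im.max(2)<125).astype(np.uint8);q=np.zeros_like(g);cv2.fillPoly(q,[c],1);g*=cv2.erode(q,np.ones((7,7)))
n,l,s,_=cv2.connectedComponentsWithStats(g);k=1+np.argmax(s[1:,4]);ys,xs=np.where(l==k)
Wm=np.array([onz(ray(p,(x,y)),.036)[:2] for x,y in zip(xs,ys)])
r=cv2.minAreaRect((Wm*1000).astype(np.float32));print("mud",s[k],r,cv2.boxPoints(r))
# loose one
n,l,s,_=cv2.connectedComponentsWithStats(((hsv[:,:,1]>90)&(im[:,:,0]>45)).astype(np.uint8));k=l[150,328];print("loose",s[k])
```

```text
caddy ((479.5558166503906, -81.19070434570312), (358.16485595703125, 160.56285095214844), 68.94618225097656) [[ 340.2993   -219.47751 ]
 [ 490.1435   -277.15887 ]
 [ 618.8124     57.0961  ]
 [ 468.96814   114.777466]]
mud [269 218  13  11  85] ((511.2738342285156, -16.306720733642578), (36.18170166015625, 23.760181427001953), 62.087677001953125) [[492.30713  -26.731665]
 [513.30316  -37.85428 ]
 [530.24054   -5.881777]
 [509.2445     5.240837]]
loose [316 130  23  49 362]
```

View pics/crop.png

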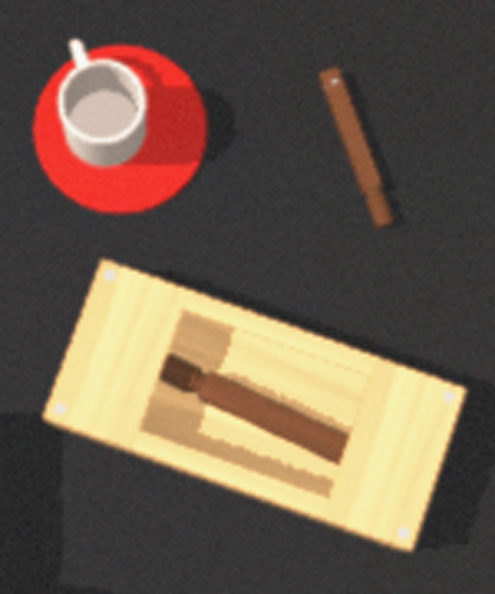

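The crop shows the caddy bar with its dark foot at crop (180,372), neck at (200,385), and the head hidden under the right roof past (345,447). The loose bar at crop (355,148) is clearly shorter (about 165 mm), so the caddy bar is the one meant.

```bash
cat >> h.py <<'E'
from scipy.spatial.transform import Rotation as R
def tool():
    o=bot.get_obs();q=o["tool_rot"];return np.array(o["eef_pos"]),R.from_quat([q[1],q[2],q[3],q[0]]),o
def delta(pos,yaxis,down=(0,0,-1)):
    p,r,o=tool();z=np.array(down,float);z/=np.linalg.norm(z)
    y=np.array(yaxis,float);y-=z*(y@z);y/=np.linalg.norm(y)
    best=None
    for s in(1,-1):
        Rt=R.from_matrix(np.stack([np.cross(s*y,z),s*y,z],1));rv=(r.inv()*Rt).as_rotvec()
        print("rot",np.round(rv,3),"shift",np.round(r.inv().apply(np.array(pos)-p)*1000,1))
E
python3 - <<'E'
from h import *
p=bot.read_camera("top")
f=lambda x,y:onz(ray(p,(220+x/3.3,110+y/3.3)),.036)
for c in[(163,370),(200,384),(345,447),(350,432),(340,463)]:print(c,f(*c))
a,b=f(200,384),f(345,447);u=(a-b)/np.linalg.norm(a-b);print(u,np.degrees(np.arctan2(u[1],u[0])),np.linalg.norm(a-b))
mid=a-u*.067;print("mid",mid)
_,r,o=tool();print(r.as_matrix().round(3),o["q"],o["gripper_width"])
delta([mid[0],mid[1],.2],[-u[1],u[0],0])
E
```

```text
(163, 370) [0.51497332 0.00069695 0.036     ]
(200, 384) [ 0.50098572 -0.03381622  0.036     ]
(345, 447) [ 0.43880839 -0.16815714  0.036     ]
(350, 432) [ 0.45274818 -0.17340329  0.036     ]
(340, 463) [ 0.42397905 -0.16289104  0.036     ]
[0.42002598 0.90751208 0.        ] 65.16377204665308 0.14803209904124284
mid [ 0.47284398 -0.09461953  0.036     ]
[[-0.932  0.363  0.   ]
 [ 0.363  0.932 -0.   ]
 [-0.     0.    -1.   ]] [-1.30710911  0.47699437  0.02243356  1.55541007 -0.01148974  1.10931438
 -0.08312551] 0.9990747045977957
rot [-0.     0.    -1.509] shift [-474.9 -591.4    8.1]
rot [0.    0.    1.632] shift [-474.9 -591.4    8.1]
```

Emit:
jog_arm([
  [0,0,0.16,-50,-60,-10,60],
  [0,0,0.33,-95,-118,-10,60],
  [0,0,0.49,-143,-177,-10,60],
  [0,0,0.65,-190,-236,-10,60],
  [0,0,0.82,-238,-295,-10,60],
  [0,0,0.98,-285,-355,-10,60],
  [0,0,1.14,-333,-414,-10,60],
  [0,0,1.31,-380,-473,-10,60],
  [0,0,1.47,-428,-532,-10,60],
  [0,0,1.63,-475,-591,8,60],
], grip_force=60)

```text
t: 2.35
eef_pos: [0.4337, 0.0318, 0.2131]
tool_rot: [-0.0, 0.843, 0.537, 0.001]
contact_force: [1.1, -0.1, -0.1]
gripper_width: 0.702
grasp_force: 0.0
```

Emit:
jog_arm([
  [0,0,0,0,0,0,60],
])

```text
t: 2.48
eef_pos: [0.4335, 0.0289, 0.2126]
tool_rot: [0.0, 0.845, 0.535, 0.0]
contact_force: [-0.1, 1.1, -0.7]
gripper_width: 0.703
grasp_force: 0.0
```

```bash
cat >> h.py <<'E'
def wrist():
    P,r,o=tool();p=bot.read_camera("wrist");p["pose"]=(P,r);return p
def wray(p,xy):
    K=np.array(p["camera_matrix"]);v=np.array([(xy[0]-K[0,2]),(xy[1]-K[1,2])]);rr=np.linalg.norm(v);t=rr/K[0,0]
    d=np.array([*(v/max(rr,1e-9)*np.sin(t)),np.cos(t)]);T=np.array(p["tool_from_camera"]);P,r=p["pose"]
    return P+r.apply(T[:3,3]),r.apply(T[:3,:3]@d)
E
python3 - <<'E'
from h import *
P,r,o=tool();print(P,o["t"],o["q"],o["gripper_width"]);print(r.as_matrix().round(3))
p=wrist();save("w1.png",p["pixels"]);t=bot.read_camera("top")
for n in("muddler_mid","muddler_foot","muddler_head","caddy_mouth"):
    a=bot.tip_of(n,p);z=.068 if n=="caddy_mouth" else .022
    for k in a[:2]:print(n,k["xy"],round(k["score"],2),onz(wray(p,k["xy"]),z).round(4))
E
```

```text
[0.43353105 0.02893317 0.21258911] 2.475 [-0.7806692   0.05366918  0.60226627  2.12542332 -0.03604263  0.97156201
 -0.59996713] 0.7032141321425746
[[ 0.427  0.904  0.001]
 [ 0.904 -0.427 -0.001]
 [-0.     0.001 -1.   ]]
muddler_mid [518.7, 227.3] 0.86 [ 0.7253 -0.1764  0.022 ]
muddler_mid [346.3, 254.5] 0.55 [ 0.4723 -0.0907  0.022 ]
muddler_foot [485.0, 265.5] 0.59 [ 0.6547 -0.2063  0.022 ]
muddler_head [341.0, 334.0] 0.83 [ 0.4237 -0.2047  0.022 ]
muddler_head [550.7, 191.0] 0.6 [ 0.8017 -0.1508  0.022 ]
caddy_mouth [358.9, 262.8] 0.96 [ 0.4806 -0.0822  0.068 ]
```

View pics/w1.png

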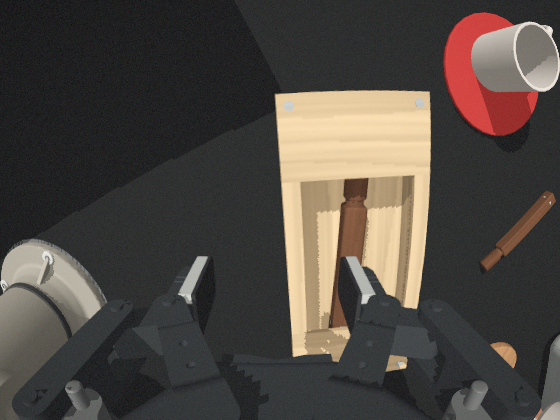

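The wrist picture shows the target bar inside the opening from its foot (357,188) and neck (355,203) to (337,325). The loose bar is at (518,230). I'll go over the middle, then compute neck height from two views.

Emit:
jog_arm([
  [0,0,0,-32,30,0,60],
  [0,0,0,-64,60,0,60],
  [0,0,0,-93,88,0,60],
  [0,0,0,-93,88,0,60],
  [0,0,0,-93,88,20,60],
  [0,0,0,-93,88,20,60],
])

```text
t: 3.52
eef_pos: [0.4728, -0.0859, 0.1913]
tool_rot: [-0.001, 0.841, 0.541, -0.001]
contact_force: [0.1, -0.3, 0.6]
gripper_width: 0.703
grasp_force: 0.0
```

Run:
```python
from h import *
P,r,o=tool();print(P,o["t"],np.round(o["q"],3));print(r.as_matrix().round(3))
p=wrist();save("w2.png",p["pixels"])
for n in("muddler_mid","muddler_foot","muddler_head","caddy_mouth"):
    a=bot.tip_of(n,p);z=.068 if n=="caddy_mouth" else .022
    for k in a[:2]:print(n,k["xy"],round(k["score"],2),onz(wray(p,k["xy"]),z).round(4))
```

```text
[ 0.47280821 -0.08589979  0.19131964] 3.525 [-0.565  0.202  0.709  2.059 -0.162  0.938 -0.198]
[[ 0.416  0.91  -0.003]
 [ 0.91  -0.416  0.   ]
 [-0.001 -0.003 -1.   ]]
muddler_mid [494.5, 176.2] 0.92 [ 0.7227 -0.1833  0.022 ]
muddler_mid [280.0, 191.4] 0.87 [ 0.4731 -0.0946  0.022 ]
muddler_foot [455.5, 214.9] 0.8 [ 0.6545 -0.2067  0.022 ]
muddler_foot [282.6, 78.3] 0.64 [0.5243 0.0117 0.022 ]
muddler_head [535.0, 135.8] 0.75 [ 0.8061 -0.1591  0.022 ]
caddy_mouth [280.7, 189.4] 0.76 [ 0.4788 -0.0827  0.068 ]
```

View pics/w2.png

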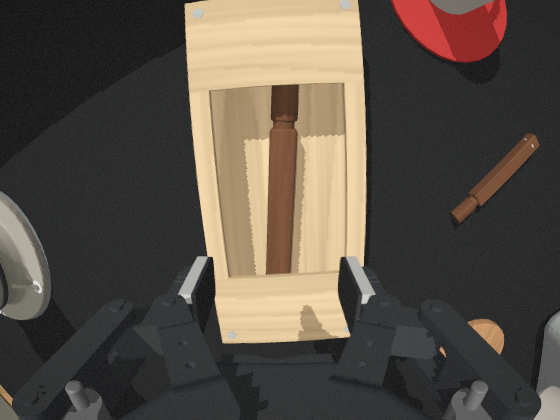

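The second wrist picture shows the bar centred in the opening. The neck is at (284,125) and the bar goes under the near roof at (278,270). The opening's end edges are at rows 85 and 276.

Run:
```python
from h import *
p=bot.read_camera("wrist");t=bot.read_camera("top")
p["pose"]=tool()[:2]
K=p
w1=dict(p);w1["pose"]=(np.array([0.43353105,0.02893317,0.21258911]),R.from_quat([.845,.535,0,0]))
a=wray(p,(284,125));b=wray(w1,(355,203));c=ray(t,(220+200/3.3,110+384/3.3))
print("neck",tri(a,b),tri(a,c))
n=onz(a,.030);n36=onz(a,.036);e=onz(wray(p,(279,268)),.036);u=n36-e;L=np.linalg.norm(u);u/=L
print("neck",n36,"end",e,"ang",np.degrees(np.arctan2(u[1],u[0])),L)
for s in((285,85),(212,92),(345,83),(229,277),(342,272)):print("mouth",onz(wray(p,s),.068))
for d in(.066,.07):print("mid",n36-u*d)
```

```text
neck (array([ 0.5067685 , -0.03491922,  0.01830151]), np.float64(0.002551070363220553)) (array([ 0.50825817, -0.03629903, -0.03221483]), np.float64(0.0007206181180795653))
neck [ 0.50787236 -0.03378246  0.036     ] end [ 0.4394249  -0.17202153  0.036     ] ang 63.65822695269052 0.15425659155852683
mouth [ 5.23306782e-01 -3.01325878e-04  6.80000000e-02]
mouth [0.46262412 0.02210387 0.068     ]
mouth [ 0.57311507 -0.01938021  0.068     ]
mouth [ 0.39530915 -0.14559321  0.068     ]
mouth [ 0.5020404  -0.18869663  0.068     ]
mid [ 0.47858653 -0.09292923  0.036     ]
mid [ 0.47681163 -0.09651388  0.036     ]
```

Emit:
jog_arm([
  [0,0,0,-6,6,40,60],
  [0,0,0,-6,6,80,60],
  [0,0,0,-6,6,120,60],
  [0,0,0,-6,6,145,60],
  [0,0,0,-6,6,160,60],
  [0,0,0,-6,6,170,60],
  [0,0,0,-6,6,170,60],
  [0,0,0,-6,6,170,60],
])

```text
t: 4.88
eef_pos: [0.4776, -0.0957, 0.0231]
tool_rot: [0.0, 0.842, 0.54, 0.001]
contact_force: [0.4, 0.4, 0.2]
gripper_width: 0.7
grasp_force: 0.0
```

Run:
```python
from h import *
P,r,o=tool();print(P,o["t"],np.round(o["q"],3),o["contact_force"]);print(r.as_matrix().round(3))
p=wrist();save("w3.png",p["pixels"])
```

```text
[ 0.47760329 -0.09571078  0.02309919] 4.875 [-0.353  0.504  0.528  2.168 -0.463  0.577  0.085] [0.3939209  0.39010971 0.2276237 ]
[[ 0.418  0.909  0.001]
 [ 0.909 -0.418  0.   ]
 [ 0.001  0.001 -1.   ]]
```

View pics/w3.png

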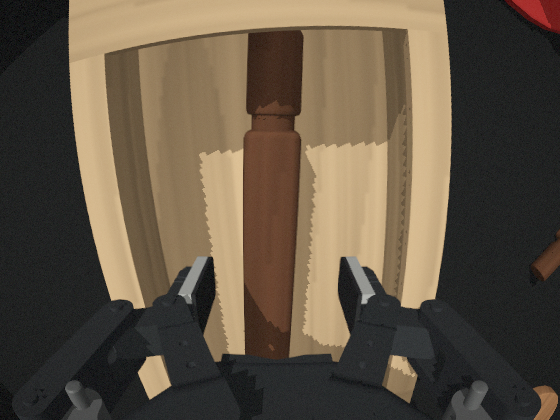

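The fingers straddle the bar: pads at columns 205 and 350, bar at 247–300. I'll go down 10 mm and close.

Emit:
jog_arm([
  [0,0,0,0,0,5,60],
  [0,0,0,0,0,10,60],
  [0,0,0,0,0,10,45],
  [0,0,0,0,0,10,30],
  [0,0,0,0,0,10,20],
  [0,0,0,0,0,10,20],
  [0,0,0,0,0,10,20],
  [0,0,0,0,0,10,20],
], grip_force=70)

```text
t: 5.92
eef_pos: [0.4766, -0.0955, 0.013]
tool_rot: [-0.001, 0.842, 0.539, 0.0]
contact_force: [-3.0, 1.1, 9.9]
gripper_width: 0.236
grasp_force: 5.2
```

Run:
```python
from h import *
P,r,o=tool();print(P,o["t"],o["contact_force"],o["torque"],o["gripper_width"],o["grasp_force"])
p=wrist();save("w4.png",p["pixels"])
```

```text
[ 0.47657597 -0.09551096  0.01298042] 5.925 [-3.03518349  1.10004895  9.91962129] [0.23865651 0.81591315 0.02513738] 0.2358211079355249 5.216814317973331
```

View pics/w4.png

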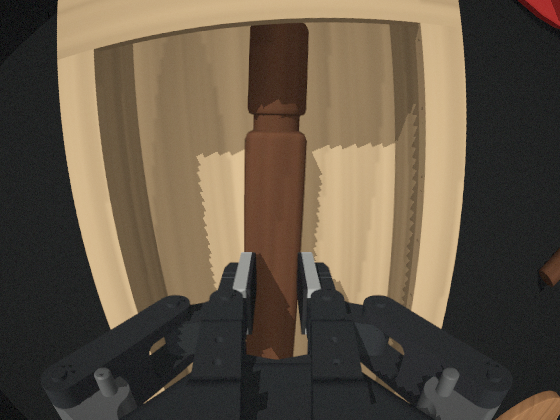

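The fingers are on both sides of the bar, but the grip force is low because the commanded opening is only slightly tighter than contact. I'll command full closure.

Emit:
jog_arm([
  [0,0,0,0,0,-1,10],
  [0,0,0,0,0,-1,0],
  [0,0,0,0,0,-1,0],
  [0,0,0,0,0,-1,0],
  [0,0,0,0,0,-1,0],
], grip_force=70)

```text
t: 6.6
eef_pos: [0.4769, -0.0956, 0.0133]
tool_rot: [-0.0, 0.842, 0.54, -0.0]
contact_force: [-0.2, 0.1, -0.4]
gripper_width: -0.004
grasp_force: 0.0
```

The fingers shut fully on nothing, so I'll look.

Run:
```python
from h import *
p=wrist();s=bot.read_camera("scene")
save("w5.png",np.hstack([cv2.resize(p["pixels"],(400,300)),cv2.resize(s["pixels"][140:260,170:330],(400,300),interpolation=cv2.INTER_CUBIC)]))
```

```text
(no output)
```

View pics/w5.png

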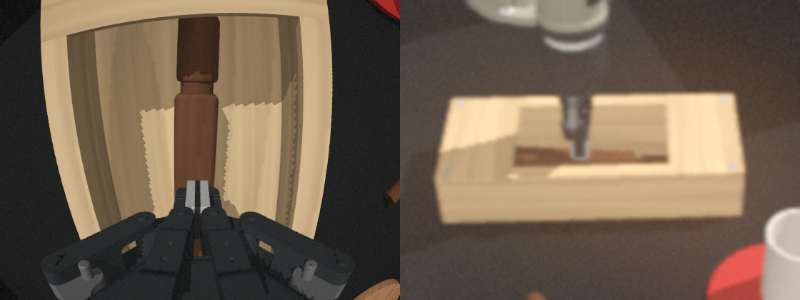

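Run:
```python
from h import *
p=wrist();T=np.array(p["tool_from_camera"]);K=np.array(p["camera_matrix"]);print(T.round(3),K.round(1))
for z in(-.04,-.03,-.02,-.01,0,):
    c=np.linalg.inv(T)@[0,0,z,1];t=np.arctan2(np.hypot(c[0],c[1]),c[2]);d=c[:2]/np.hypot(c[0],c[1])*t*K[0,0];print(z,d+K[:2,2])
s=bot.read_camera("scene");P,r,o=tool();print(P,o["contact_force"])
for z in(0,.012,.02,.03,.04):
    c=np.linalg.inv(np.array(s["T"]))@[*(P+[0,0,z]),1];k=np.array(s["camera_matrix"])@c[:3];k/=k[2];print("scene",z,k[:2],(k[:2]-[170,140])*2.5)
# heights: neck/edges from scene and wrist at bar far end
save("sc2.png",s["pixels"])
```

```text
[[ 0.    -0.957 -0.291  0.074]
 [ 1.     0.001 -0.001  0.001]
 [ 0.001 -0.291  0.957 -0.165]
 [ 0.     0.     0.     1.   ]] [[325.2   0.  276.2]
 [  0.  325.2 209.1]
 [  0.    0.    1. ]]
-0.04 [274.79664215 287.83000061]
-0.03 [274.90397889 277.02351132]
-0.02 [275.00017433 267.37906389]
-0.01 [275.08672847 258.73331167]
0 [275.16491342 250.94929047]
[ 0.47692803 -0.09565131  0.01334648] [-1.22331014 -0.38377561 -0.62621483]
scene 0 [241.96346599 207.69174772] [179.90866497 169.2293693 ]
scene 0.012 [241.76101625 204.72625286] [179.40254062 161.81563215]
scene 0.02 [241.62463661 202.72855648] [179.06159152 156.82139119]
scene 0.03 [241.45254717 200.20778105] [178.63136794 150.51945261]
scene 0.04 [241.27863684 197.66033299] [178.19659211 144.15083247]
```

Run:
```python
from h import *
p=dict(wrist());im=p["pixels"]
# w3 pixels, pose then
w3=dict(p);w3["pose"]=(np.array([.4776,-.0957,.0231]),R.from_quat([.842,.540,0,0]))
for z in(.068,.058,.05):
    a,b=onz(wray(w3,(105,54)),z),onz(wray(w3,(408,29)),z);print(z,np.linalg.norm(a-b),a,b)
for z in(.036,.03,.02,.01):
    print("bar w3",z,np.linalg.norm(onz(wray(w3,(245,140)),z)-onz(wray(w3,(301,140)),z)),"foot",np.linalg.norm(onz(wray(w3,(247.5,80)),z)-onz(wray(w3,(302,80)),z)))
# neck by w2 & w3
w2=dict(p);w2["pose"]=(np.array([.47280821,-.08589979,.19131964]),R.from_quat([.841,.541,-.001,.001]))
print("shoulder",tri(wray(w2,(284,130)),wray(w3,(272,133))), "opening corner",tri(wray(w2,(212,92)),wray(w3,(105,54))),tri(wray(w2,(345,83)),wray(w3,(408,29))))
x=np.hstack([cv2.resize(cv2.imread("pics/w4.png")[180:360,180:380],(400,360)),cv2.resize(im[180:360,180:380,::-1],(400,360))]);cv2.imwrite("pics/z.png",x)
```

```text
0.068 0.11876857793378168 [0.45897364 0.02539575 0.068     ] [ 0.56991815 -0.01699871  0.068     ]
0.058 0.12866893760790094 [0.45477852 0.02988198 0.058     ] [ 0.5749712  -0.01604641  0.058     ]
0.05 0.1365892253471963 [0.45142243 0.03347096 0.05      ] [ 0.57901363 -0.01528457  0.05      ]
bar w3 0.036 0.02612622787538524 foot 0.024990279397434506
bar w3 0.03 0.02715777132103053 foot 0.025976972120173806
bar w3 0.02 0.02887701039710599 foot 0.027621459991405885
bar w3 0.01 0.030596249473181555 foot 0.029265947862637857
shoulder (array([ 0.50408682, -0.03550228,  0.05459815]), np.float64(0.0009286119765289597)) opening corner (array([0.46211234, 0.02190947, 0.07564253]), np.float64(0.0001773833200231929)) (array([ 0.5709702 , -0.01738674,  0.066337  ]), np.float64(0.0011678948430386125))
```

View pics/z.png

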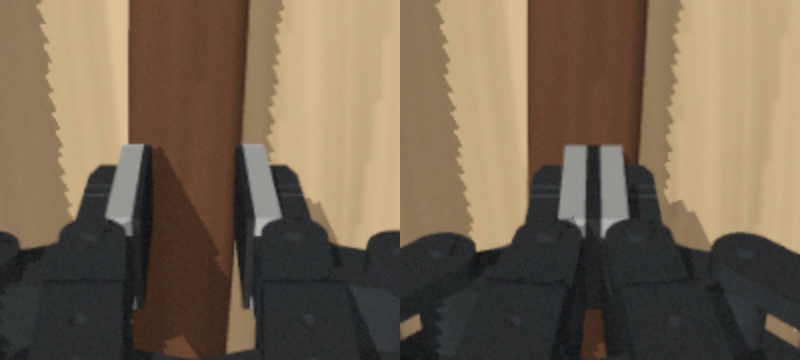

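The earlier estimate needs correcting. The wrist zoom shows the finger ends' front edges (row 252) sitting about 20 mm behind the nominal TCP, and the scene view puts them near z=0.03. So the pads only caught the bar's rounded top edges and slid over it, and the bar hasn't moved. I'll lift, reopen, and go about 13 mm deeper while watching the force.

Emit:
jog_arm([
  [0,0,0,0,0,-20,20],
  [0,0,0,0,0,-30,50],
  [0,0,0,0,0,-30,50],
  [0,0,0,0,0,-30,50],
  [0,0,0,0,0,-10,50],
  [0,0,0,0,0,4,50],
  [0,0,0,0,0,8,50],
  [0,0,0,0,0,12,50],
  [0,0,0,0,0,12,50],
])

```text
t: 7.98
eef_pos: [0.477, -0.0957, 0.0014]
tool_rot: [0.0, 0.842, 0.539, -0.0]
contact_force: [-0.2, -0.1, 0.1]
gripper_width: 0.585
grasp_force: 0.0
```

TCP reads 0.001, below the inner floor, with no contact. That confirms the tips are set back. I'll close gently.

Emit:
jog_arm([
  [0,0,0,0,0,0,38],
  [0,0,0,0,0,0,30],
  [0,0,0,0,0,0,24],
  [0,0,0,0,0,0,24],
  [0,0,0,0,0,0,24],
  [0,0,0,0,0,0,24],
], grip_force=60)

```text
t: 8.72
eef_pos: [0.477, -0.0955, 0.0019]
tool_rot: [-0.0, 0.842, 0.539, 0.0]
contact_force: [-1.5, 0.6, 6.6]
gripper_width: 0.308
grasp_force: 59.7
```

Held: 26 mm opening, 60 N. Next, a firmer grip and a small test lift.

Emit:
jog_arm([
  [0,0,0,0,0,0,20],
  [0,0,0,0,0,0,20],
  [0,0,0,0,0,-3,20],
  [0,0,0,0,0,-6,20],
  [0,0,0,0,0,-6,20],
], grip_force=90)

```text
t: 9.35
eef_pos: [0.4771, -0.0956, 0.0076]
tool_rot: [0.0, 0.842, 0.54, 0.0]
contact_force: [0.4, 0.5, -1.4]
gripper_width: 0.297
grasp_force: 88.6
```

The wrist force reads −1.4 N, which is about the bar's weight, so it is held free. Plan: slide the head end under the −y roof (−26 mm), tilt foot-up by 14°, then draw it out along its axis while tilting to 22° and 30°.

Emit:
jog_arm([
  [0,0,0,-13,0,0,20],
  [0,0,0,-26,0,0,20],
  [0,0,0,-26,0,0,20],
  [0,0.061,0,-25.6,0,-7,20],
  [0,0.122,0,-25.1,0,-13.6,20],
  [0,0.183,0,-25.6,0,-20,20],
  [0,0.244,0,-26,0,-26,20],
  [0,0.244,0,-26,0,-26,20],
])

```text
t: 10.35
eef_pos: [0.4658, -0.1209, 0.0336]
tool_rot: [-0.065, 0.837, 0.534, 0.103]
contact_force: [-0.4, -0.7, -1.7]
gripper_width: 0.296
grasp_force: 88.5
```

Run:
```python
from h import *
P,r,o=tool();print(P,o["t"],np.round(o["q"],3),o["contact_force"],o["torque"],o["gripper_width"],o["grasp_force"]);print(r.as_matrix().round(3))
s=bot.read_camera("scene");save("s3.png",cv2.resize(s["pixels"][100:260,150:350],(800,600),interpolation=cv2.INTER_CUBIC))
```

```text
[ 0.46575334 -0.12088288  0.03355203] 10.35 [ 0.048  0.449  0.306  2.187 -0.69   0.61   0.478] [-0.40890864 -0.67376272 -1.74788244] [-0.31339546  0.1462043  -0.00896382] 0.29636412767227066 88.54958653450012
[[ 0.409  0.907  0.102]
 [ 0.88  -0.421  0.219]
 [ 0.241  0.    -0.97 ]]
```

View pics/s3.png

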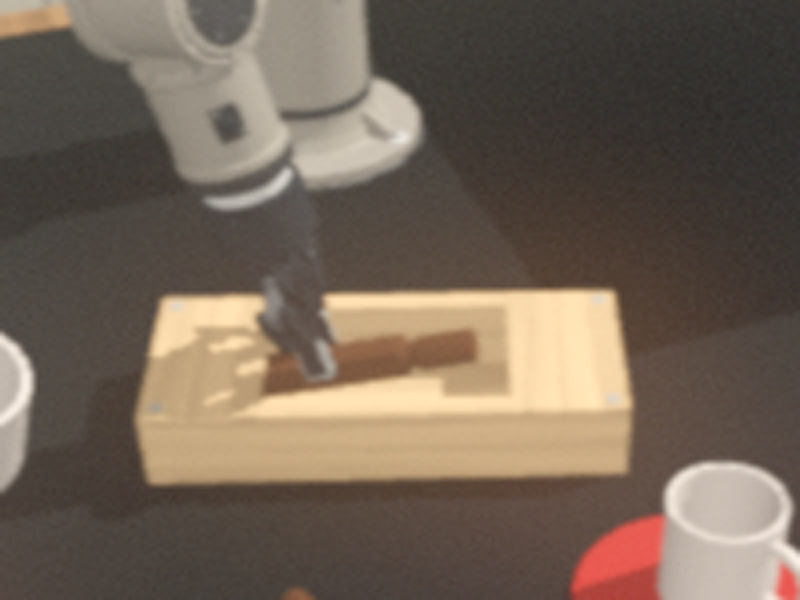

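Foot is emerging cleanly at (460,345) and the forces are tiny. Now draw along the axis while tilting.

Emit:
jog_arm([
  [0,0.035,0,9.5,0,-2.6,20],
  [0,0.07,0,19,0,-5.2,20],
  [0,0.105,0,28,0,-8,20],
  [0,0.14,0,37.5,0,-10.5,20],
  [0,0.14,0,37.5,0,-10.5,20],
  [0,0.14,0,37.5,0,-10.5,20],
  [0,0.175,0,52,0,-15,20],
  [0,0.209,0,67.5,0,-19,20],
])

```text
t: 11.4
eef_pos: [0.492, -0.063, 0.0687]
tool_rot: [-0.122, 0.82, 0.526, 0.19]
contact_force: [0.5, 0.0, -2.2]
gripper_width: 0.297
grasp_force: 88.6
```

Run:
```python
from h import *
P,r,o=tool();print(P,o["t"],np.round(o["q"],3),o["contact_force"],o["gripper_width"],o["grasp_force"]);M=r.as_matrix();print(M.round(3))
m=P-M[:,2]*.0204;print("mid",m,"foot",m+.12*M[:,0],"head",m-.12*M[:,0])
```

```text
[ 0.49195044 -0.06295598  0.0686873 ] 11.4 [ 0.161  0.419  0.182  2.176 -0.881  0.709  0.624] [ 0.53311685  0.00860737 -2.15831539] 0.2972249180130081 88.56503248214722
[[ 0.375  0.909  0.184]
 [ 0.816 -0.418  0.4  ]
 [ 0.44  -0.    -0.898]]
mid [ 0.48820288 -0.07110895  0.08700791] foot [0.53321405 0.02680941 0.13979039] head [ 0.44319171 -0.1690273   0.03422542]
```

Milestone pose reached: foot ≈ 0.140, head ≈ 0.034. Clear the roof edge and lift straight up.

Emit:
jog_arm([
  [0,0.035,0,15,0,-1,20],
  [0,0.07,0,30,0,-2.5,20],
  [0,0.07,0,42,0,-27,20],
  [0,0.07,0,54,0,-52,20],
  [0,0.07,0,66,0,-77,20],
  [0,0.07,0,78,0,-101,20],
  [0,0.07,0,81,0,-107,20],
  [0,0.07,0,81,0,-107,20],
  [0,0.07,0,81,0,-107,20],
  [0,0.07,0,81,0,-107,20],
])

```text
t: 12.65
eef_pos: [0.5018, -0.0401, 0.1987]
tool_rot: [-0.14, 0.814, 0.521, 0.217]
contact_force: [0.2, -0.5, -1.9]
gripper_width: 0.294
grasp_force: 88.6
```

Run:
```python
from h import *
P,r,o=tool();print(P,o["t"],o["contact_force"],o["gripper_width"],o["grasp_force"],np.abs(o["joint_vel"]).max());M=r.as_matrix()
m=P-M[:,2]*.0204;print("mid",m,"foot",m+.12*M[:,0],"head",m-.12*M[:,0])
s=bot.read_camera("scene");t=bot.read_camera("top")
for n in("muddler_foot","muddler_head"):
    a=[k for k in bot.tip_of(n,s)];b=[k for k in bot.tip_of(n,t)]
    for i in a[:2]:
        for j in b[:2]:
            x,e=tri(ray(s,i["xy"]),ray(t,j["xy"]))
            if e<.015:print(n,x.round(3),round(e,4),round(i["score"],2),round(j["score"],2))
```

```text
[ 0.50181871 -0.04014067  0.19874573] 12.65 [ 0.22585349 -0.52032275 -1.94814768] 0.29434547382289655 88.61639499664307 0.004331787862512126
mid [ 0.49759442 -0.04940664  0.21642218] foot [0.54114596 0.04501252 0.27632447] head [ 0.45404287 -0.14382581  0.15651989]
muddler_foot [ 0.656 -0.217  0.009] 0.0075 0.95 0.56
muddler_head [ 0.813 -0.162  0.008] 0.0063 0.63 0.9
muddler_head [ 0.559 -0.065 -0.344] 0.0023 0.63 0.55
```

Run:
```python
from h import *
E={"muddler_foot":[.541,.045,.276],"muddler_head":[.454,-.144,.157],"muddler_mid":[.498,-.049,.216]}
for c in("scene","top"):
    s=bot.read_camera(c)
    for n in E:
        k=np.array(s["camera_matrix"])@(np.linalg.inv(np.array(s["T"]))@[*E[n],1])[:3]
        print(c,n,(k[:2]/k[2]).round(),[(np.round(a["xy"]),round(a["score"],2)) for a in bot.tip_of(n,s)[:3]])
```

```text
scene muddler_foot [294. 134.] [(array([221., 261.]), 0.76), (array([295., 134.]), 0.68), (array([324., 260.]), 0.21)]
scene muddler_head [221. 169.] [(array([222., 169.]), 0.92), (array([263., 296.]), 0.87)]
scene muddler_mid [257. 152.] [(array([258., 150.]), 0.66), (array([242., 275.]), 0.62)]
top muddler_foot [252. 202.] [(array([252., 202.]), 0.96), (array([335., 180.]), 0.83)]
top muddler_head [321. 238.] [(array([318., 133.]), 0.68)]
top muddler_mid [288. 220.] [(array([328., 154.]), 0.71), (array([287., 221.]), 0.58)]
```

The networks see the foot, middle and head within 1–2 pixels of the predicted poses. The top view missed the head.

```bash
python3 -c "
from station import bot
print(bot.hand_in())"
```

```text
the job is handed in; nothing more can be done
None
```

The muddler was drawn out foot-first and handed in still gripped and motionless over the caddy, its lower end at about 0.157 m (0.115 m required); the first grasp closed on nothing and was redone deeper, and the hand-in call returned no verdict.

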